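# Release the dicer's blade cassette by feel and rack it

## Task

Take the white blade cassette out of the vegetable dicer and set it down gently, upright, in the draining tray so it can be washed. A hidden catch holds it: first turn the dicer's round knob slowly clockwise (seen from above) until you feel the catch drop into its notch; if the cassette does not come up freely, do not pull hard, go back to the knob. Leave everything else on the counter where it is.

Things in the scene. Friction and masses are not known exactly. Their poses are not given: they have to be found in the camera images.
- dicer: Low stainless vegetable dicer, fixed. Housing 210 (x) by 275 (y) mm, flat deck 92 mm above the counter. Origin on the counter; in its own axes the housing spans x -105 to 105, y -125 to 150; z up. A hump 40 mm wide, 32 mm high, runs along its +y end (y 105 to 145). The cassette sits with its centre at x 0, y 25; the round knob stands at x 0, y -85.
- knob_axis (a point): Point on the knob's vertical axis at grip height, 26 mm above the deck; fixed to the housing, does not turn with the knob. Plain black round knob, no mark, 50 mm across, 30 mm high (8 to 38 mm above the deck), on a collar 58 mm across, 7 mm high. Grip it across at any yaw. It turns endlessly both ways; drag about 0.07 N m.
- knob_foot (a point): Where the knob's axis meets the deck (fixed to the housing). Inside, a cam has ONE notch, met after 0.6 to 2.6 rad of clockwise turning (from above) from the start; it cannot be seen. From 0.35 rad before its middle the drag fades and the knob pulls itself on, up to 0.1 to 0.2 N m (the dip); past the middle it resists with up to 0.35 N m. Let go within 0.15 rad of the middle, it snaps there.
- well_floor (a point): Centre of the floor of the dicer's well, 40 mm above the counter; the cassette's underside rests here. Well 104 (x) by 74 (y) mm, about 2 mm clearance all round. A hidden catch in its -y wall enters the cassette's side and stops it after about 2 mm of lifting. The catch is drawn back only with the knob within about 0.1 rad of the notch's middle; 0.4 rad past it, it is fully out again.
- cassette: White plastic blade cassette, loose, 0.25 to 0.5 kg. Origin at the centre of its underside, z up. Block 100 (x) by 70 (y) mm, 0 to 52 mm high, inside the well; flange 124 by 92 mm, 52 to 58 mm high, just over the deck; on top an upright grip fin 60 (x) by 14 (y) mm, 58 to 94 mm high. In the well its axes are parallel to the dicer's.
- cassette_grip (a point): Centre of the grip fin, 80 mm above the cassette's underside (14 mm below the fin's top); x along the fin, y across its 14 mm, z up. Pinch it across y from above, and lift straight up at least 60 mm to clear the deck.
- tray: Shallow draining tray of bare aluminium, fixed, 190 (x) by 160 (y) mm, walls 26 mm high and 4 mm thick, floor 4 mm thick. Origin at the centre of its underside on the counter, z up.
- mug: Bystander: white mug with a side handle, 80 mm across, 92 mm high. Origin at the centre of its underside; to be left alone.
- bowl: Bystander: blue bowl, 124 mm across, 55 mm high. Origin at the centre of its underside; to be left alone.
- mill: Bystander: turned dark-wood pepper mill, 54 mm across, 150 mm high. Origin at the centre of its underside; to be left alone.
- jar: Bystander: glass jar with a steel cap, 70 mm across, 100 mm high. Origin at the centre of its underside; to be left alone.
- can: Bystander: tin, 74 mm across, 110 mm high. Origin at the centre of its underside; to be left alone.
- spoon: Bystander: wooden spoon lying flat, origin near its middle; to be left alone.

How it is judged:
On the way:
1. the cassette is lifted out of the dicer, its underside above the deck (z of cassette in the frame of dicer above 0.095 m and contact force between cassette and dicer below 0.1 N), for 0.1 s.
At the end, for the whole second after the job is handed in: The cassette stands upright (within 0.08 rad) and still on the floor of the draining tray, its underside no more than 8 mm above the tray's underside and its origin within 45 mm of the tray's centre along both tray axes, and the robot has let go of it (x of cassette in the frame of tray between -0.045 and 0.045 m and y of cassette in the frame of tray between -0.045 and 0.045 m and z of cassette in the frame of tray below 0.008 m and angle between cassette's own z axis and vertical below 0.08 rad and linear speed of cassette below 0.02 m/s and contact force between tray and cassette above 0.5 N); the robot touches nothing.
It fails at once if the cassette is pulled upward against the catch or jammed in the well with more than 25 N (counted once it is raised by over 1.2 mm) (z of cassette in the frame of dicer above 0.0412 m and contact force between cassette and dicer above 25 N).
It fails at once if the cassette falls: it moves faster than 0.6 m/s while the fingers do not touch it (contact force between cassette and the fingers below 0.05 N and linear speed of cassette above 0.6 m/s).
It fails at once if the cassette is pressed into the tray with more than 80 N (contact force between cassette and tray above 80 N).
It fails at once if a bystander (mug, bowl, mill, jar, can, spoon) is moved more than 30 mm (distance of any of mug, bowl, mill, jar, can, spoon from where it was at the start of the episode above 0.03 m).
It also fails if it takes over 72 s, if anything falls off the work surface, if the arm or the gripper's body presses on something with over 40 N, if the wrist force passes 120 N, or if a joint passes its speed limit or range.

## Robot

A 7-joint arm with a two-finger parallel gripper is mounted at the origin on the work surface. World frame = base frame: x ahead of the robot, y to its left, z up, the work surface at z = 0. Lengths are in m, angles in rad, forces in N, time in s.
With the tool pointing down it reaches from about 0.4 to 0.875 m from the base axis. Payload 19.3 kg.
Tool frame: the origin (TCP) lies midway between the tips of the shut fingers; the grasp point (between the pads) lies bot.tcp_to_grasp behind it (bot.tcp_to_grasp is the distance from the TCP to the grasp point, in m); z points along the fingers, y is the line along which they close (so a half turn about z gives the same grasp; the last joint's range is limited). The gripper opens to 85 mm and grips with 20 to 120 N. Pads are 22 mm wide; open, the fingers measure 114 mm over their backs; the gripper's body (76 mm by 85 mm) begins 54 mm behind the grasp point. The pads swing forward as they close: fully open they stand 13 mm farther back than shut.
Start: joints at [1.158, 0.521, -0.036, 1.599, 0.021, 1.021, -0.113], TCP at [0.21, -0.589, 0.231] pointing down, gripper open.
Joint ranges: [-2.91, 2.91], [-0.3, 2.13], [-1.5, 1.42], [0.17, 2.43], [-1.26, 4.41], [0.16, 1.93], [-2.52, 2.52]. Speed limits (rad/s): [1.89, 1.89, 2.39, 2.39, 3.01, 3.01, 3.01].

## Interface

Orientations are given as [roll, pitch, yaw] about the fixed x, y, z axes, in that order (R = Rz(yaw) Ry(pitch) Rx(roll)).
In Python, from workcell import observe, imaging, bot gives the robot as it stands.
- The arm moves only by the tool send_rows, never from a script. Its argument "plan" is text: rows parted by semicolons, each of 7 numbers parted by spaces: the shift along the tool's x, y, z in m, then the turn, a rotation vector about the tool's x, y, z in degrees, then the finger opening in m, from 0 to 0.0854. In form: dx dy dz rx ry rz claw; .... A call has 1 to 10 rows; each row is the pose to reach, as a shift and turn from the pose commanded when the call began, along the tool's axes at that moment; what a row does not reach only later rows make up. A row lasts 1/12 s, in which the tool goes at most 41.7 mm and 7.16 degrees, less where a joint would pass 70% of its speed; a pose out of reach is approached as far as the arm can. A call with a gripper value outside its range is refused whole. The fingers move at their own pace and stop on an object; "grip_force" is the grip in N (left out, the last holds). Time passes only in rows, so rows that repeat a pose let the fingers close. It gives the time, the measured TCP pose, the force, the opening and the grip force at its end, in the units of the state.
- observe(): the state, without advancing time (a new reading comes with each control period).
- imaging.grab_frame(name): name is "side" or "top"; returns a dict with "color" (480x640x3 uint8, red, green, blue), "fx", "fy", "cx", "cy" (pixels), "eye" and "orientation" of the camera in the world. Camera axes: x right, y down, z forward; pixel columns grow to the right and rows downward; lengths in m; the calibration is good to about 2 mm. A picture is of the moment at which its call begins. There is no depth.
- bot.job_done(): hands the job in; it is judged then, once.
The state is a dict: "clock": time; "qpos": joint angles; "qd": joint speeds; "joint_efforts": joint torques, N m; "position": TCP position; "tool_rot": TCP orientation; "force": force on the tool from outside, world axes, zero at the start; "moment": the same for the moment, N m; "grip_width": finger opening in m; "finger_force": force on a finger pad.
Only numpy, scipy, OpenCV 4.12 (cv2) and the standard library are available. Lean on these libraries where they do the work, as an engineer would, in place of code of your own. Each camera call takes 0.05 s, during which the arm holds its last target. There are 200 camera calls.

## Working session

There is one attempt and no reset: what is moved stays moved. The work goes in short steps, Python scripts to look and compute and a tool call to move; the robot and the scene stay as the last step left them, time stands still between calls to the robot, and variables do not carry over. Pictures are saved under pics/ and viewed, at most 10 in all, crops included, and the job is handed in when it is done.

Besides the shell and the picture viewer there is one more tool, called after ">>>" as name(argument=value, ...) on one line, values as JSON. send_rows: Moves the arm, as the interface text tells. Its arguments: {"type":"object","properties":{"plan":{"type":"string"},"grip_force":{"type":"number"}},"required":["plan"]}

```bash
mkdir -p pics; ls; python3 - <<'E'
from workcell import observe, imaging, bot
import cv2
print(observe(), bot.tcp_to_grasp)
for n in("top","side"):
    f=imaging.grab_frame(n); cv2.imwrite(f"pics/{n}0.png",f["color"][:,:,::-1]); print({k:v for k,v in f.items() if k!="color"})
E
```

```text
pics
{'clock': 0.0, 'qpos': array([ 1.15777581,  0.52202618, -0.0362896 ,  1.60000416,  0.02119239,
        1.02111533, -0.11279707]), 'qd': array([-4.43407974e-05, -3.74053676e-04,  8.83193370e-04, -1.08640324e-03,
        1.48220133e-03,  4.71165686e-04, -7.19931468e-05]), 'joint_efforts': array([ 1.43435277e-04, -9.27100968e+01,  1.97956681e+00, -3.69936025e+01,
        1.77951925e-02,  8.21324968e-03, -8.35857190e-05]), 'position': array([ 0.20992037, -0.58832671,  0.23071996]), 'tool_rot': array([-3.14042828e+00,  9.65520139e-05,  3.42776705e-01]), 'force': array([ 0.4555749 ,  0.76041716, -0.49789956]), 'moment': array([-0.026165  , -0.03101617,  0.00813236]), 'finger_force': 0.0, 'grip_width': 0.08533131834277256} 0.0187
{'fx': 454.02303100198077, 'fy': 454.02303100198077, 'cx': 317.0375075390375, 'cy': 236.4561664483115, 'eye': array([0.51656518, 0.02777225, 1.21928908]), 'orientation': array([-3.11400606, -0.01776253, -1.58058827])}
{'fx': 531.1531236231287, 'fy': 531.1531236231287, 'cx': 321.60409470932575, 'cy': 235.70074901917405, 'eye': array([0.48153374, 1.27999254, 1.22546766]), 'orientation': array([-2.29884772,  0.01466228, -3.09118606])}
```

View pics/top0.png

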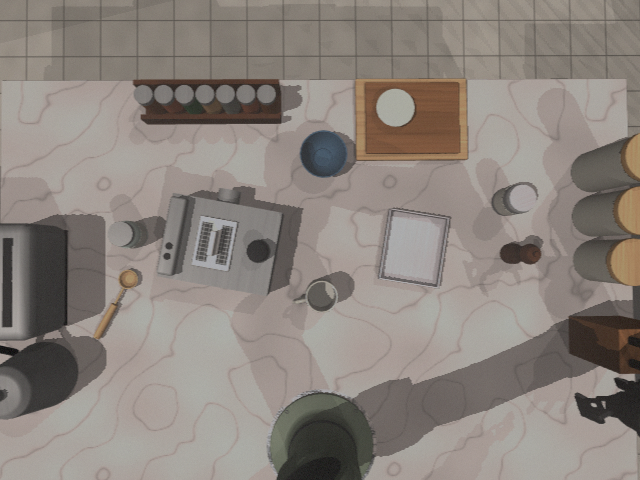

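View pics/side0.png

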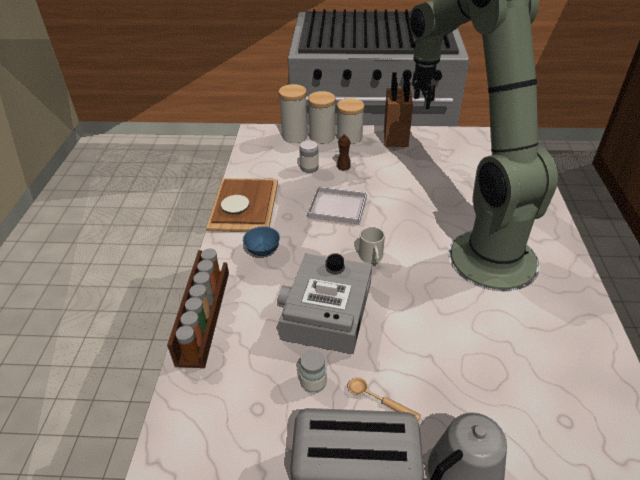

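The top view shows the dicer around (225,242) with the knob at (260,250), cassette at (215,243) and tray at (415,247). The side view agrees, and the mug is close by the dicer's robot side.

```bash
cat > h.py <<'E'
import numpy as np, cv2
from scipy.spatial.transform import Rotation as R
from workcell import observe, imaging, bot
def grab(n,save=None):
    f=imaging.grab_frame(n)
    if save: cv2.imwrite(save,f["color"][:,:,::-1])
    return f
def ray(f,uv,z):
    d=R.from_euler("xyz",f["orientation"]).apply([(uv[0]-f["cx"])/f["fx"],(uv[1]-f["cy"])/f["fy"],1])
    e=f["eye"]; return e+d*(z-e[2])/d[2]
def proj(f,p):
    c=R.from_euler("xyz",f["orientation"]).inv().apply(np.asarray(p)-f["eye"])
    return np.array([f["cx"]+f["fx"]*c[0]/c[2],f["cy"]+f["fy"]*c[1]/c[2]])
E
cat > m.py <<'E'
from h import *
t=grab("top"); s=grab("side")
def blob(f,mask,box):
    x0,y0,x1,y1=box; m=np.zeros_like(mask); m[y0:y1,x0:x1]=mask[y0:y1,x0:x1]
    c,_=cv2.findContours(m,cv2.RETR_EXTERNAL,cv2.CHAIN_APPROX_NONE); return max(c,key=cv2.contourArea)
dark=lambda f:(f["color"].max(2)<45).astype(np.uint8)
ct=blob(t,dark(t),(240,230,280,272)); print("knob top",cv2.minEnclosingCircle(ct),cv2.boundingRect(ct))
cs=blob(s,dark(s),(320,245,350,280)); print("knob side",cv2.boundingRect(cs))
g=cv2.cvtColor(t["color"],cv2.COLOR_RGB2GRAY)
for nm,th,box in(("cass",165,(185,205,245,280)),):
    c=blob(t,(g>th).astype(np.uint8),box); r=cv2.minAreaRect(c); print(nm,r); 
    q=np.array([ray(t,p,.098) for p in cv2.boxPoints(r)]); print(q.round(4), q.mean(0), np.linalg.norm(np.diff(q,axis=0),axis=1))
crop=lambda f,b,k:cv2.resize(f["color"][b[1]:b[3],b[0]:b[2],::-1],None,fx=k,fy=k,interpolation=cv2.INTER_CUBIC)
A=crop(t,(155,180,305,300),5);cv2.imwrite("pics/c1.png",A)
cv2.imwrite("pics/c2.png",crop(t,(360,190,470,300),5))
print("knob xy",ray(t,cv2.minEnclosingCircle(ct)[0],.13))
E
python3 m.py
```

```text
knob top ((267.0, 254.0), 9.999999747378752e-05) (267, 254, 1, 1)
knob side (326, 254, 18, 18)
cass ((213.86764526367188, 243.07003784179688), (35.504520416259766, 49.39759826660156), 10.784297943115234)
[[0.4825 0.3157 0.098 ]
 [0.6016 0.2927 0.098 ]
 [0.5845 0.2072 0.098 ]
 [0.4653 0.2304 0.098 ]] [0.53349315 0.26150639 0.098     ] [0.12131483 0.08725831 0.12142898]
knob xy [0.5055498  0.12830533 0.13      ]
```

View pics/c1.png

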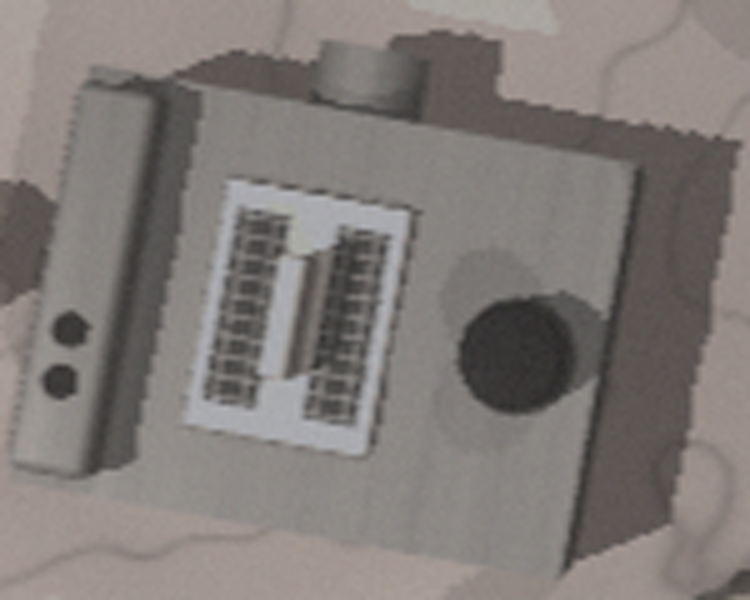

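View pics/c2.png

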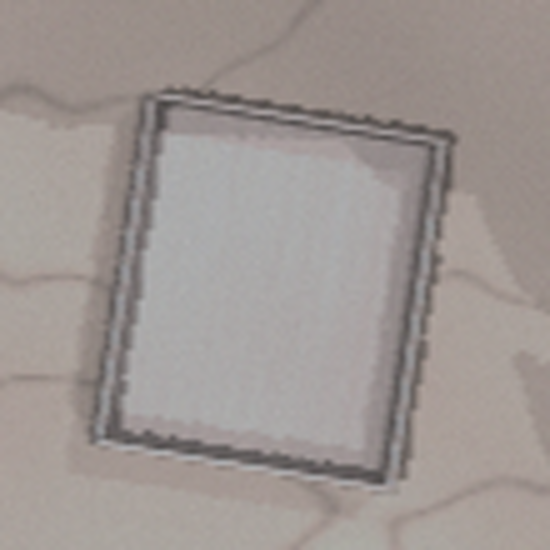

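Crop 1: the knob top is centred at (516,355), the flange corners are at (232,180), (418,210), (372,457), (185,423), and the fin lies along the flange's long side. Crop 2: the tray's outer rim corners are at (150,92), (453,137), (392,488), (95,438).

```bash
cat > g.py <<'E'
from h import *
t=grab("top"); s=grab("side")
u=lambda x,y,b:((x+.5)/5-.5+b[0],(y+.5)/5-.5+b[1])
k=ray(t,u(516,355,(155,180)),.13)
C=np.array([ray(t,u(*p,(155,180)),.150-.052) for p in((232,180),(418,210),(372,457),(185,423))])
T=np.array([ray(t,u(*p,(360,190)),.026) for p in((150,92),(453,137),(392,488),(95,438))])
for n,q in(("C",C),("T",T)):
    print(n,q.mean(0).round(4),"sides",np.linalg.norm(q-np.roll(q,-1,0),axis=1).round(3))
    e=(q[0]+q[1]-q[2]-q[3]); print(" long-dir yaw",np.arctan2(e[1],e[0]))
print("knob",k); d=C.mean(0)-k; d[2]=0; print("dist k-c",np.linalg.norm(d), "y-dir yaw",np.arctan2(d[1],d[0])-np.pi/2)
print("side pred of knob top",proj(s,k),"c",proj(s,C.mean(0)),"t",proj(s,T.mean(0)))
hs=cv2.cvtColor(s["color"],cv2.COLOR_RGB2GRAY)
m=np.zeros_like(hs); m[245:275,322:352]=hs[245:275,322:352]<60
print("side knob bbox",cv2.boundingRect(m))
c=[proj(s,k+[ .025*np.cos(a),.025*np.sin(a),z]) for a in np.linspace(0,6.28,60) for z in(0,-.03)];c=np.array(c);print("pred bbox",c.min(0),c.max(0))
E
python3 g.py
```

```text
C [0.5334 0.2589 0.098 ] sides [0.093 0.124 0.093 0.122]
 long-dir yaw -0.1906889474252788
T [ 0.5184 -0.2497  0.026 ] sides [0.162 0.188 0.159 0.185]
 long-dir yaw -0.18118161239353606
knob [0.51389936 0.15022427 0.13      ]
dist k-c 0.11036153743013301 y-dir yaw -0.17759053827370574
side pred of knob top [335.34079251 257.8247541 ] c [327.28456293 292.2684386 ] t [337.45306365 202.02594279]
side knob bbox (326, 254, 18, 20)
pred bbox [326.90194138 252.01521093] [343.78949528 270.98164107]
```

```bash
cat > go.py <<'E'
import sys; from h import *
# target x y z yaw -> shift and turn in tool axes
x,y,z,yaw=map(float,sys.argv[1:5]); o=observe()
Rt=R.from_euler("xyz",o["tool_rot"]); G=R.from_euler("xyz",[np.pi,0,yaw])
d=Rt.inv().apply(np.array([x,y,z])-o["position"]); r=(Rt.inv()*G).as_rotvec(degrees=True)
print("t",o["clock"].round(2),"shift",d.round(4),"turn",r.round(2)); print("q",o["qpos"].round(2),"F",o["force"].round(2),"M",o["moment"].round(3),"w",o["grip_width"].round(4),"tool",o["position"].round(4),o["tool_rot"].round(3))
E
python3 go.py .514 .1515 .2 3.1
```

```text
Traceback (most recent call last):
  File "go.py", line 6, in <module>
    print("t",o["clock"].round(2),"shift",d.round(4),"turn",r.round(2)); print("q",o["qpos"].round(2),"F",o["force"].round(2),"M",o["moment"].round(3),"w",o["grip_width"].round(4),"tool",o["position"].round(4),o["tool_rot"].round(3))
              ^^^^^^^^^^^^^^^^
AttributeError: 'float' object has no attribute 'round'
```

```bash
sed -i 's/o\["clock"\].round(2)/round(o["clock"],2)/; s/o\["grip_width"\].round(4)/round(o["grip_width"],4)/' go.py
python3 go.py .514 .1515 .2 3.1
```

```text
t 0.3 shift [ 0.535  -0.5948  0.0313] turn [-1.0000e-02 -3.0000e-02 -1.5798e+02]
q [ 1.16  0.52 -0.04  1.6   0.02  1.02 -0.11] F [ 0.01  0.23 -0.62] M [ 0.063 -0.024 -0.04 ] w 0.0855 tool [ 0.21   -0.5885  0.2311] [-3.141  0.     0.343]
```

>>> send_rows(plan="0.03 -0.02 0 0 0 -7 0.085;0.055 -0.05 0 0 0 -14 0.085;0.08 -0.08 0 0 0 -21 0.085;0.105 -0.11 0 0 0 -28 0.085;0.13 -0.14 0 0 0 -35 0.085;0.155 -0.17 0 0 0 -42 0.085;0.18 -0.2 0 0 0 -49 0.085;0.205 -0.23 0 0 0 -56 0.085;0.23 -0.26 0 0 0 -63 0.085;0.255 -0.29 0 0 0 -70 0.085")

```text
clock: 1.13
position: [0.3529, -0.2281, 0.2315]
tool_rot: [3.141, 0.001, 1.57]
force: [2.0, -0.1, -0.8]
grip_width: 0.0847
finger_force: 0.0
```

```bash
python3 go.py .514 .1515 .2 3.1
```

```text
t 1.13 shift [0.3797 0.1609 0.0313] turn [-2.000e-02  4.000e-02 -8.765e+01]
q [ 0.83  0.22 -0.46  2.09  0.13  0.86  0.3 ] F [ 2.  -0.1 -0.8] M [-0.022 -0.098  0.035] w 0.0847 tool [ 0.3529 -0.2281  0.2315] [3.141e+00 1.000e-03 1.570e+00]
```

>>> send_rows(plan="0.035 0.015 0 0 0 -7 0.085;0.07 0.03 0 0 0 -14 0.085;0.105 0.045 0 0 0 -21 0.085;0.14 0.06 0 0 0 -28 0.085;0.175 0.075 0 0 0 -35 0.085;0.21 0.09 0 0 0 -42 0.085;0.245 0.105 0 0 0 -49 0.085;0.28 0.12 0 0 0 -56 0.085;0.315 0.135 0 0 0 -63 0.085;0.35 0.15 0.01 0 0 -70 0.085")

```text
clock: 1.97
position: [0.5062, 0.1212, 0.2225]
tool_rot: [3.14, 0.002, 2.791]
force: [0.8, -1.1, 1.4]
grip_width: 0.085
finger_force: 0.0
```

```bash
python3 go.py .514 .1515 .17 3.1
```

```text
t 1.97 shift [0.0032 0.0311 0.0526] turn [  0.04   0.14 -17.68]
q [ 0.26  0.47 -0.81  1.86  0.4   0.99  0.49] F [ 0.8  -1.13  1.39] M [-0.07  -0.061 -0.016] w 0.085 tool [0.5062 0.1212 0.2225] [3.140e+00 2.000e-03 2.791e+00]
```

>>> send_rows(plan="0.001 0.01 0.015 0 0 -6 0.085;0.002 0.02 0.03 0 0 -12 0.085;0.003 0.031 0.045 0 0 -17.7 0.085;0.003 0.031 0.052 0 0 -17.7 0.085;0.003 0.031 0.052 0 0 -17.7 0.085")

```text
clock: 2.38
position: [0.5122, 0.1492, 0.1679]
tool_rot: [-3.141, -0.002, 3.093]
force: [0.0, -0.5, -0.2]
grip_width: 0.0848
finger_force: 0.0
```

```bash
python3 go.py .514 .1515 .097 3.1; python3 - <<'E'
from h import *
t=grab("top");s=grab("side")
a=cv2.resize(t["color"][190:290,200:300,::-1],None,fx=4,fy=4,interpolation=2)
b=cv2.resize(s["color"][210:310,285:385,::-1],None,fx=4,fy=4,interpolation=2)
cv2.imwrite("pics/n1.png",np.hstack([a,b]))
E
```

```text
t 2.38 shift [-0.0019  0.0024  0.0709] turn [-0.02 -0.14 -0.39]
q [ 0.21  0.58 -0.83  1.87  0.53  0.93  0.65] F [ 0.03 -0.51 -0.24] M [-0.009 -0.04  -0.012] w 0.0848 tool [0.5122 0.1492 0.1679] [-3.141e+00 -2.000e-03  3.093e+00]
```

View pics/n1.png

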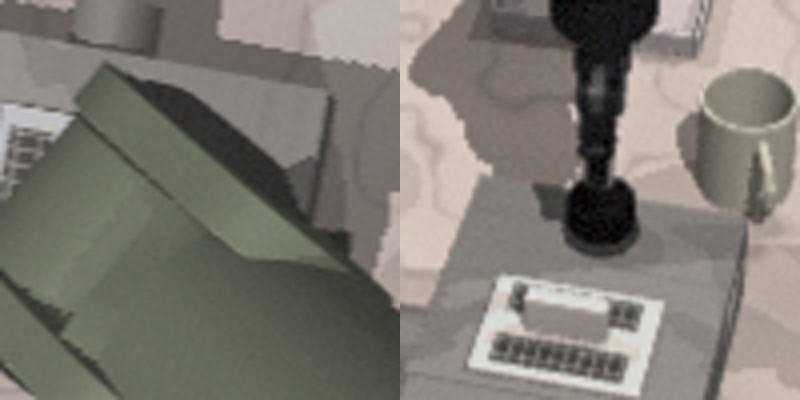

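The arm hides the knob from above. In the side view the fingers stand centred over the knob (col ≈600 of the composite), clear of the cassette and mug. I'll descend.

>>> send_rows(plan="-0.001 0.001 0.015 0 0 0 0.085;-0.002 0.002 0.03 0 0 0 0.085;-0.002 0.002 0.045 0 0 0 0.085;-0.002 0.002 0.058 0 0 0 0.085;-0.002 0.002 0.068 0 0 0 0.085;-0.002 0.002 0.07 0 0 0 0.085;-0.002 0.002 0.07 0 0 0 0.085")

```text
clock: 3.07
position: [0.515, 0.1511, 0.0993]
tool_rot: [-3.141, -0.0, 3.094]
force: [-0.1, 0.8, -0.2]
grip_width: 0.0851
finger_force: 0.0
```

>>> send_rows(plan="0 0 0 0 0 0 0.06;0 0 0 0 0 0 0.05;0 0 0 0 0 0 0.045;0 0 0 0 0 0 0.04;0 0 0 0 0 0 0.04;0 0 0 0 0 0 0.04", grip_force=40)

```text
clock: 3.57
position: [0.5157, 0.1534, 0.1007]
tool_rot: [3.138, 0.002, 3.096]
force: [-2.7, 9.1, 12.8]
grip_width: 0.0491
finger_force: 39.6
```

```bash
python3 go.py .514 .1515 .097 3.1
```

```text
t 3.57 shift [ 0.0017 -0.002   0.0037] turn [ 0.19  0.14 -0.23]
q [ 0.14  0.67 -0.76  1.91  0.63  0.81  0.56] F [-2.66  9.11 12.76] M [ 1.865  0.487 -0.066] w 0.0491 tool [0.5157 0.1534 0.1007] [3.138e+00 2.000e-03 3.096e+00]
```

>>> send_rows(plan="0 0 0 0 0 0 0.062;0 0 0 0 0 0 0.062;0 0.003 -0.005 0 0 0 0.062;0 0.003 -0.005 0 0 0 0.062;0 0.003 -0.005 0 0 0 0.055;0 0.003 -0.005 0 0 0 0.045;0 0.003 -0.005 0 0 0 0.04;0 0.003 -0.005 0 0 0 0.04;0 0.003 -0.005 0 0 0 0.04;0 0.003 -0.005 0 0 0 0.04")

```text
clock: 4.4
position: [0.5153, 0.1535, 0.1048]
tool_rot: [-3.14, 0.0, 3.095]
force: [-3.3, -4.7, 14.5]
grip_width: 0.049
finger_force: 38.9
```

```bash
python3 go.py .514 .1515 .097 3.1
```

```text
t 4.4 shift [ 0.0012 -0.0021  0.0078] turn [-0.08  0.02 -0.31]
q [ 0.14  0.67 -0.76  1.91  0.63  0.82  0.56] F [-3.26 -4.68 14.46] M [-1.241  0.691  0.08 ] w 0.049 tool [0.5153 0.1535 0.1048] [-3.14   0.     3.095]
```

>>> send_rows(plan="0 -0.001 -0.002 0 0 2 0.04;0 -0.001 -0.002 0 0 4 0.04;0 -0.001 -0.002 0 0 6 0.04;0 -0.001 -0.002 0 0 8 0.04;0 -0.001 -0.002 0 0 10 0.04")

```text
clock: 4.82
position: [0.5151, 0.1533, 0.1053]
tool_rot: [3.141, -0.001, 2.919]
force: [7.7, 5.0, -22.4]
grip_width: 0.0484
finger_force: 55.0
```

```bash
python3 go.py .5153 .1535 .105 3.1
```

```text
t 4.82 shift [-0.0002  0.0003  0.0003] turn [  0.04  -0.05 -10.37]
q [ 0.12  0.66 -0.72  1.91  0.59  0.8   0.42] F [  7.66   5.03 -22.38] M [ 0.798 -1.6   -0.004] w 0.0484 tool [0.5151 0.1533 0.1053] [ 3.141e+00 -1.000e-03  2.919e+00]
```

>>> send_rows(plan="0 0 0 0 0 2 0.04;0 0 0 0 0 4 0.04;0 0 0 0 0 6 0.04;0 0 0 0 0 8 0.04;0 0 0 0 0 10 0.04")

```text
clock: 5.23
position: [0.515, 0.1531, 0.1052]
tool_rot: [3.142, -0.001, 2.744]
force: [7.2, 4.0, -22.7]
grip_width: 0.0485
finger_force: 55.2
```

```bash
python3 go.py .5153 .1535 .105 3.1
```

```text
t 5.23 shift [-0.0001  0.0005  0.0002] turn [ 1.000e-02 -5.000e-02 -2.038e+01]
q [ 0.09  0.64 -0.68  1.91  0.56  0.79  0.27] F [  7.21   3.98 -22.69] M [ 0.626 -1.508  0.048] w 0.0485 tool [0.515  0.1531 0.1052] [ 3.142e+00 -1.000e-03  2.744e+00]
```

>>> send_rows(plan="-0.0007 0.001 0.0014 0 0 2 0.04;-0.0007 0.001 0.0014 0 0 4 0.04;-0.0007 0.001 0.0014 0 0 6 0.04;-0.0007 0.001 0.0014 0 0 8 0.04;-0.0007 0.001 0.0014 0 0 10 0.04")

```text
clock: 5.65
position: [0.5152, 0.153, 0.1049]
tool_rot: [-3.139, -0.001, 2.57]
force: [-8.4, -4.6, 11.2]
grip_width: 0.0484
finger_force: 59.0
```

```bash
python3 go.py .5153 .1535 .105 3.1
```

```text
t 5.65 shift [ 0.0002  0.0005 -0.0001] turn [ -0.14  -0.07 -30.39]
q [ 0.06  0.63 -0.64  1.91  0.53  0.77  0.12] F [-8.44 -4.65 11.23] M [-1.134  1.901  0.138] w 0.0484 tool [0.5152 0.153  0.1049] [-3.139e+00 -1.000e-03  2.570e+00]
```

>>> send_rows(plan="0 0 0 0 0 2 0.04;0 0 0 0 0 4 0.04;0 0 0 0 0 6 0.04;0 0 0 0 0 8 0.04")

```text
clock: 5.98
position: [0.5151, 0.153, 0.1049]
tool_rot: [-3.139, -0.0, 2.43]
force: [-9.5, -5.9, 13.1]
grip_width: 0.0485
finger_force: 58.9
```

```bash
python3 go.py .5153 .1535 .105 3.1
```

```text
t 5.98 shift [ 0.0002  0.0005 -0.0001] turn [ -0.15  -0.06 -38.39]
q [ 0.04  0.62 -0.6   1.91  0.5   0.76  0.01] F [-9.47 -5.91 13.12] M [-1.2    2.013  0.05 ] w 0.0485 tool [0.5151 0.153  0.1049] [-3.139 -0.     2.43 ]
```

>>> send_rows(plan="0.0002 -0.0005 -0.0005 0 0 2 0.04;0.0002 -0.0005 -0.0005 0 0 4 0.04;0.0002 -0.0005 -0.0005 0 0 6 0.04;0.0002 -0.0005 -0.0005 0 0 8 0.04")

```text
clock: 6.32
position: [0.5149, 0.1528, 0.105]
tool_rot: [-3.139, -0.0, 2.29]
force: [-4.4, -3.4, 1.5]
grip_width: 0.0483
finger_force: 57.3
```

```bash
cat > mz.py <<'E'
from h import *
L=[]
for i in range(4):
    o=observe(); L.append(np.r_[o["force"],o["moment"][2],o["tool_rot"][2],o["qpos"][6],o["joint_efforts"][6]]); imaging.grab_frame("side")
L=np.array(L); print("F",L[:,:3].mean(0).round(1),"Mz",L[:,3].round(3),"mean",L[:,3].mean().round(3),"yaw",L[-1,4].round(4),"turned",(3.095-L[-1,4]).round(3),"q7",L[-1,5].round(3),"eff7",L[:,6].round(3))
E
python3 mz.py
```

```text
F [-4.2 -3.5  0.1] Mz [ 0.064 -0.018 -0.039 -0.051] mean -0.011 yaw 2.2919 turned 0.803 q7 -0.106 eff7 [ 1.066  0.903 -0.95  -0.353]
```

>>> send_rows(plan="0 0 0 0 0 2 0.04;0 0 0 0 0 4 0.04;0 0 0 0 0 6 0.04;0 0 0 0 0 8 0.04")

```text
clock: 6.85
position: [0.5148, 0.1528, 0.105]
tool_rot: [-3.139, 0.0, 2.151]
force: [-5.5, -5.0, 1.4]
grip_width: 0.0483
finger_force: 57.5
```

```bash
python3 mz.py
```

```text
F [-4.6 -4.1  0.7] Mz [ 0.07   0.03  -0.045 -0.048] mean 0.002 yaw 2.1522 turned 0.943 q7 -0.221 eff7 [ 1.059  0.929 -0.894 -0.33 ]
```

>>> send_rows(plan="0 0 0 0 0 2 0.04;0 0 0 0 0 4 0.04;0 0 0 0 0 6 0.04;0 0 0 0 0 8 0.04")

```text
clock: 7.38
position: [0.5147, 0.1527, 0.105]
tool_rot: [-3.139, 0.001, 2.011]
force: [-5.3, -4.4, 2.0]
grip_width: 0.0484
finger_force: 57.7
```

```bash
sed -i 's/range(4)/range(3)/' mz.py; python3 mz.py
```

```text
F [-5.3 -4.9  1.5] Mz [ 0.055 -0.123 -0.112] mean -0.06 yaw 2.0114 turned 1.084 q7 -0.336 eff7 [ 1.094  0.962 -0.848]
```

>>> send_rows(plan="0 0 0 0 0 2 0.04;0 0 0 0 0 4 0.04;0 0 0 0 0 6 0.04;0 0 0 0 0 8 0.04")

```text
clock: 7.87
position: [0.5146, 0.1527, 0.105]
tool_rot: [-3.139, 0.001, 1.872]
force: [-6.9, -4.9, 3.1]
grip_width: 0.0484
finger_force: 57.8
```

```bash
python3 mz.py
```

```text
F [-6.3 -4.5  2.5] Mz [-0.007 -0.191 -0.131] mean -0.11 yaw 1.8716 turned 1.223 q7 -0.451 eff7 [ 1.128  1.014 -0.787]
```

>>> send_rows(plan="0 0 0 0 0 2 0.04;0 0 0 0 0 4 0.04;0 0 0 0 0 6 0.04;0 0 0 0 0 8 0.04")

```text
clock: 8.35
position: [0.5145, 0.1526, 0.105]
tool_rot: [-3.139, 0.001, 1.732]
force: [-7.7, -4.9, 4.4]
grip_width: 0.0481
finger_force: 57.9
```

```bash
python3 mz.py
```

```text
F [-6.8 -5.1  3.2] Mz [-0.036 -0.266 -0.215] mean -0.172 yaw 1.732 turned 1.363 q7 -0.565 eff7 [ 1.167  1.079 -0.641]
```

The drag is fading and the knob now pulls itself on, so this is the dip. I'll go on in 4° steps.

>>> send_rows(plan="0 0 0 0 0 2 0.04;0 0 0 0 0 4 0.04")

```text
clock: 8.67
position: [0.5144, 0.1526, 0.105]
tool_rot: [-3.139, 0.002, 1.663]
force: [-7.5, -4.7, 4.8]
grip_width: 0.0486
finger_force: 57.9
```

```bash
python3 mz.py
```

```text
F [-7.3 -4.9  4. ] Mz [0.339 0.104 0.131] mean 0.191 yaw 1.6626 turned 1.432 q7 -0.621 eff7 [ 0.966  0.807 -0.979]
```

>>> send_rows(plan="0 0 0 0 0 2 0.04;0 0 0 0 0 4 0.04")

```text
clock: 8.98
position: [0.5143, 0.1526, 0.105]
tool_rot: [-3.139, 0.002, 1.593]
force: [-8.1, -5.3, 4.4]
grip_width: 0.0483
finger_force: 58.0
```

```bash
python3 mz.py
```

```text
F [-7.4 -5.4  4.3] Mz [0.23  0.01  0.058] mean 0.099 yaw 1.5928 turned 1.502 q7 -0.678 eff7 [ 1.148  0.884 -0.941]
```

The torque flipped from pulling (−0.2) to resisting (+0.3) between 1.36 and 1.43 rad, so the notch middle is at about 1.39. I'll turn back about 6° and let it snap in.

>>> send_rows(plan="0 0 0 0 0 -2 0.04;0 0 0 0 0 -4 0.04;0 0 0 0 0 -6 0.04;0 0 0 0 0 -6 0.04")

```text
clock: 9.47
position: [0.5145, 0.1526, 0.105]
tool_rot: [-3.139, 0.001, 1.701]
force: [-7.6, -5.1, 4.1]
grip_width: 0.0486
finger_force: 58.0
```

```bash
python3 mz.py
```

```text
F [-7.1 -5.2  4.1] Mz [0.16  0.179 0.149] mean 0.163 yaw 1.6992 turned 1.396 q7 -0.591 eff7 [ 0.866  0.375 -0.   ]
```

>>> send_rows(plan="0 0 0 0 0 0 0.085;0 0 0 0 0 0 0.085;0 0 0 0 0 0 0.085;0 0 0 0 0 0 0.085;0 0 -0.03 0 0 0 0.085;0 0 -0.06 0 0 0 0.085;0 0 -0.09 0 0 0 0.085")

```text
clock: 10.2
position: [0.5154, 0.1538, 0.1964]
tool_rot: [-3.141, -0.0, 1.699]
force: [0.4, 0.2, 0.2]
grip_width: 0.0848
finger_force: 0.0
```

```bash
python3 go.py .5350 .2615 .2 2.96;  python3 go.py .5350 .2615 .2 -.18
```

```text
t 10.2 shift [ 0.1043  0.0333 -0.0036] turn [-3.000e-02 -4.000e-02 -7.223e+01]
q [-0.05  0.46 -0.47  1.85  0.26  0.9  -0.51] F [0.38 0.24 0.17] M [-0.019  0.013  0.04 ] w 0.0848 tool [0.5154 0.1538 0.1964] [-3.141 -0.     1.699]
t 10.2 shift [ 0.1043  0.0333 -0.0036] turn [-5.0000e-02  3.0000e-02  1.0768e+02]
q [-0.05  0.46 -0.47  1.85  0.26  0.9  -0.51] F [0.38 0.24 0.17] M [-0.019  0.013  0.04 ] w 0.0848 tool [0.5154 0.1538 0.1964] [-3.141 -0.     1.699]
```

>>> send_rows(plan="0.01 0.003 0 0 0 -7 0.085;0.02 0.006 0 0 0 -14 0.085;0.03 0.01 0 0 0 -21 0.085;0.04 0.013 0 0 0 -28 0.085;0.05 0.016 0 0 0 -35 0.085;0.06 0.02 0 0 0 -42 0.085;0.07 0.023 0 0 0 -49 0.085;0.08 0.026 0 0 0 -56 0.085;0.09 0.03 0 0 0 -63 0.085;0.1 0.032 0 0 0 -70 0.085")

```text
clock: 11.03
position: [0.535, 0.2574, 0.1954]
tool_rot: [3.141, 0.0, 2.926]
force: [0.4, -0.6, -0.4]
grip_width: 0.0853
finger_force: 0.0
```

```bash
python3 go.py .5350 .2612 .165 2.959; python3 - <<'E'
from h import *
s=grab("side"); print(observe()["position"])
cv2.imwrite("pics/n2.png",cv2.resize(s["color"][230:330,270:380,::-1],None,fx=6,fy=6,interpolation=2)[:600])
E
```

```text
t 11.03 shift [0.0008 0.0037 0.0304] turn [ 0.02  0.02 -1.87]
q [-0.04  0.61 -0.76  1.69  0.48  1.03  0.4 ] F [ 0.41 -0.58 -0.41] M [-0.035 -0.01  -0.025] w 0.0853 tool [0.535  0.2574 0.1954] [3.141 0.    2.926]
[0.53456428 0.25944183 0.19541358]
```

View pics/n2.png

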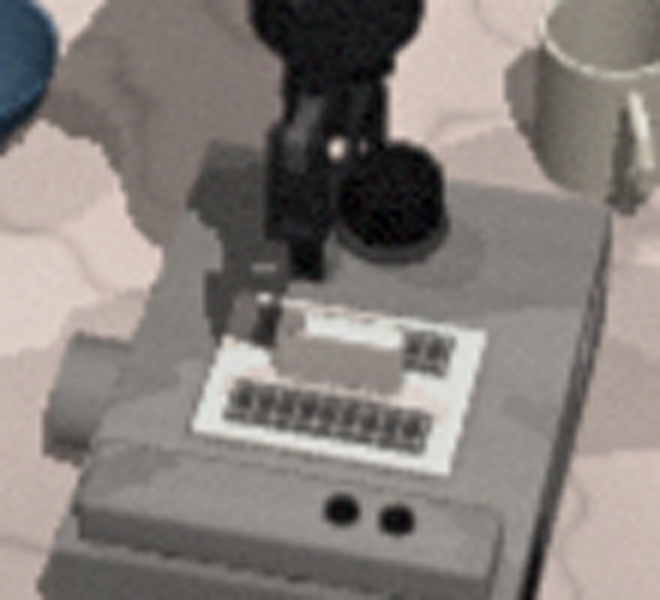

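The view shows the fin's near face centred at about (342,352) in the crop, with the fingers standing above and behind it. I'll check this numerically.

```bash
python3 - <<'E'
from h import *
s=grab("side")
for p in((.535,.2612,.134),(.535+.0013,.2612+.007,.116),(.5346,.2594,.1954),(.515,.153,.13)): print(p,(proj(s,p)-[270,230]+.5)*6-.5)
E
python3 go.py .5350 .2612 .165 2.959
```

```text
(0.535, 0.2612, 0.134) [341.9783531  327.66944146]
(0.5363, 0.2682, 0.116) [338.88466537 364.85390521]
(0.5346, 0.2594, 0.1954) [341.89077791 232.14893335]
(0.515, 0.153, 0.13) [392.1357797  173.31581927]
t 11.13 shift [-0.      0.0028  0.0303] turn [ 0.07 -0.04 -1.95]
q [-0.04  0.61 -0.76  1.69  0.48  1.03  0.4 ] F [-0.43 -0.62 -0.26] M [ 0.046  0.033 -0.037] w 0.0851 tool [0.5344 0.2584 0.1953] [ 3.140e+00 -1.000e-03  2.925e+00]
```

>>> send_rows(plan="0 0.002 0.03 0 0 -1.9 0.085;0 0.003 0.05 0 0 -1.9 0.085;0 0.003 0.07 0 0 -1.9 0.085;0 0.003 0.085 0 0 -1.9 0.06;0 0.003 0.0905 0 0 -1.9 0.04;0 0.003 0.0905 0 0 -1.9 0.03;0 0.003 0.0905 0 0 -1.9 0.02;0 0.003 0.0905 0 0 -1.9 0.015;0 0.003 0.0905 0 0 -1.9 0.01;0 0.003 0.0905 0 0 -1.9 0.005", grip_force=20)

```text
clock: 11.97
position: [0.5359, 0.2602, 0.1061]
tool_rot: [3.14, 0.001, 2.953]
force: [-0.1, -0.3, 7.2]
grip_width: 0.0137
finger_force: 22.8
```

>>> send_rows(plan="0 0 0 0 0 0 0.005;0 0 0 0 0 0 0.005;0 0 0 0 0 0 0.005")

```text
clock: 12.22
position: [0.5359, 0.2602, 0.1061]
tool_rot: [3.14, 0.002, 2.953]
force: [-0.3, 0.6, 7.4]
grip_width: 0.0136
finger_force: 22.8
```

```bash
python3 go.py .5350 .2612 .105 2.959
```

```text
t 12.22 shift [0.0011 0.0008 0.0011] turn [ 0.07  0.09 -0.34]
q [-0.08  0.72 -0.7   1.76  0.58  0.88  0.34] F [-0.34  0.56  7.35] M [ 0.038  0.109 -0.008] w 0.0136 tool [0.5359 0.2602 0.1061] [3.140e+00 2.000e-03 2.953e+00]
```

>>> send_rows(plan="0 0 0 0 0 0 0.005;0 0 0 0 0 0 0.005;0 0 -0.0005 0 0 0 0.005;0 0 -0.001 0 0 0 0.005;0 0 -0.001 0 0 0 0.005", grip_force=50)

```text
clock: 12.63
position: [0.5354, 0.2597, 0.1062]
tool_rot: [-3.142, 0.0, 2.953]
force: [-1.6, -1.5, 2.9]
grip_width: 0.0131
finger_force: 49.7
```

>>> send_rows(plan="0 0 -0.0005 0 0 0 0.005;0 0 -0.001 0 0 0 0.005;0 0 -0.001 0 0 0 0.005")

```text
clock: 12.88
position: [0.5352, 0.2597, 0.1068]
tool_rot: [-3.141, -0.0, 2.954]
force: [0.1, -0.2, -3.6]
grip_width: 0.0129
finger_force: 48.7
```

>>> send_rows(plan="0 0 -0.0005 0 0 0 0.005;0 0 -0.0007 0 0 0 0.005;0 0 -0.0007 0 0 0 0.005")

```text
clock: 13.13
position: [0.5352, 0.2599, 0.1076]
tool_rot: [-3.142, -0.0, 2.954]
force: [0.1, -0.1, -3.5]
grip_width: 0.0131
finger_force: 48.7
```

>>> send_rows(plan="0 0 -0.0004 0 0 0 0.005;0 0 -0.0008 0 0 0 0.005;0 0 -0.0008 0 0 0 0.005")

```text
clock: 13.38
position: [0.5353, 0.2599, 0.1085]
tool_rot: [3.142, 0.0, 2.954]
force: [-0.1, -0.4, -5.1]
grip_width: 0.0131
finger_force: 48.7
```

>>> send_rows(plan="0 0 -0.0004 0 0 0 0.005;0 0 -0.0008 0 0 0 0.005;0 0 -0.0008 0 0 0 0.005")

```text
clock: 13.63
position: [0.5353, 0.2599, 0.1093]
tool_rot: [3.142, 0.0, 2.954]
force: [-0.6, -0.0, -4.6]
grip_width: 0.0131
finger_force: 48.7
```

>>> send_rows(plan="0 0 -0.0004 0 0 0 0.005;0 0 -0.0008 0 0 0 0.005;0 0 -0.0008 0 0 0 0.005")

```text
clock: 13.88
position: [0.5353, 0.2599, 0.1101]
tool_rot: [3.142, 0.0, 2.954]
force: [-0.3, -0.3, -4.8]
grip_width: 0.0129
finger_force: 48.7
```

It is free; only the weight (about 4 N) shows at about 4 mm of lift.

>>> send_rows(plan="0 0 -0.002 0 0 0 0.005;0 0 -0.004 0 0 0 0.005;0 0 -0.006 0 0 0 0.005;0 0 -0.008 0 0 0 0.005;0 0 -0.01 0 0 0 0.005")

```text
clock: 14.3
position: [0.5353, 0.2599, 0.1203]
tool_rot: [3.142, 0.0, 2.954]
force: [-0.1, 0.2, -5.0]
grip_width: 0.0133
finger_force: 48.7
```

>>> send_rows(plan="0 0 -0.005 0 0 0 0.005;0 0 -0.01 0 0 0 0.005;0 0 -0.015 0 0 0 0.005;0 0 -0.02 0 0 0 0.005;0 0 -0.026 0 0 0 0.005;0 0 -0.032 0 0 0 0.005;0 0 -0.038 0 0 0 0.005;0 0 -0.046 0 0 0 0.005;0 0 -0.056 0 0 0 0.005;0 0 -0.066 0 0 0 0.005")

```text
clock: 15.13
position: [0.5353, 0.2599, 0.187]
tool_rot: [3.142, -0.0, 2.954]
force: [0.0, -0.1, -4.1]
grip_width: 0.0132
finger_force: 48.7
```

>>> send_rows(plan="0 0 -0.015 0 0 0 0.005;0 0 -0.03 0 0 0 0.005;0 0 -0.04 0 0 0 0.005;0 0 -0.04 0 0 0 0.005")

```text
clock: 15.47
position: [0.536, 0.2604, 0.2285]
tool_rot: [3.14, 0.003, 2.954]
force: [-0.3, 0.3, -3.9]
grip_width: 0.013
finger_force: 49.0
```

```bash
python3 go.py .5184 -.2487 .22 2.959
```

```text
t 15.47 shift [-0.0778 -0.5035  0.0077] turn [ 0.11  0.15 -0.31]
q [-0.02  0.58 -0.78  1.66  0.45  1.09  0.45] F [-0.28  0.33 -3.93] M [ 0.03  -0.012 -0.018] w 0.013 tool [0.536  0.2604 0.2285] [3.140e+00 3.000e-03 2.954e+00]
```

>>> send_rows(plan="-0.002 -0.012 0 0 0 0 0.005;-0.005 -0.033 0 0 0 0 0.005;-0.009 -0.06 0 0 0 0 0.005;-0.013 -0.088 0 0 0 0 0.005;-0.018 -0.116 0 0 0 0 0.005;-0.022 -0.144 0 0 0 0 0.005;-0.026 -0.172 0 0 0 0 0.005;-0.031 -0.2 0 0 0 0 0.005;-0.035 -0.228 0 0 0 0 0.005;-0.04 -0.256 0 0 0 0 0.005")

```text
clock: 16.3
position: [0.5259, -0.0011, 0.2254]
tool_rot: [-3.141, -0.001, 2.953]
force: [0.6, -0.1, -4.3]
grip_width: 0.0133
finger_force: 49.2
```

```bash
python3 go.py .5184 -.2487 .19 2.959
```

```text
t 16.3 shift [-0.039  -0.2446  0.0354] turn [-0.03 -0.06 -0.32]
q [ 0.48  0.47 -0.79  1.84  0.39  1.    0.9 ] F [ 0.6  -0.06 -4.29] M [-0.062 -0.006 -0.036] w 0.0133 tool [ 0.5259 -0.0011  0.2254] [-3.141e+00 -1.000e-03  2.953e+00]
```

>>> send_rows(plan="-0.005 -0.029 0 0 0 0 0.005;-0.009 -0.058 0.001 0 0 0 0.005;-0.014 -0.087 0.002 0 0 0 0.005;-0.018 -0.116 0.005 0 0 0 0.005;-0.023 -0.145 0.008 0 0 0 0.005;-0.028 -0.174 0.012 0 0 0 0.005;-0.032 -0.2 0.016 0 0 0 0.005;-0.036 -0.225 0.02 0 0 0 0.005;-0.038 -0.238 0.025 0 0 0 0.005;-0.039 -0.24 0.03 0 0 0 0.005")

```text
clock: 17.13
position: [0.519, -0.2455, 0.1947]
tool_rot: [-3.141, -0.001, 2.95]
force: [-0.1, -1.1, -5.0]
grip_width: 0.0132
finger_force: 49.3
```

```bash
python3 go.py .5184 -.2487 .085 2.959; python3 - <<'E'
from h import *
s=grab("side")
cv2.imwrite("pics/n3.png",cv2.resize(s["color"][110:240,280:400,::-1],None,fx=4,fy=4,interpolation=2))
print((proj(s,(.5184,-.2487,.026))-[280,110])*4)
E
```

```text
t 17.13 shift [-0.0002 -0.0032  0.1097] turn [-0.04 -0.08 -0.53]
q [ 0.84  0.57 -0.72  1.75  0.44  0.99  1.33] F [-0.07 -1.07 -5.01] M [-0.025 -0.023 -0.013] w 0.0132 tool [ 0.519  -0.2455  0.1947] [-3.141e+00 -1.000e-03  2.950e+00]
[229.7428748  368.74683067]
```

View pics/n3.png

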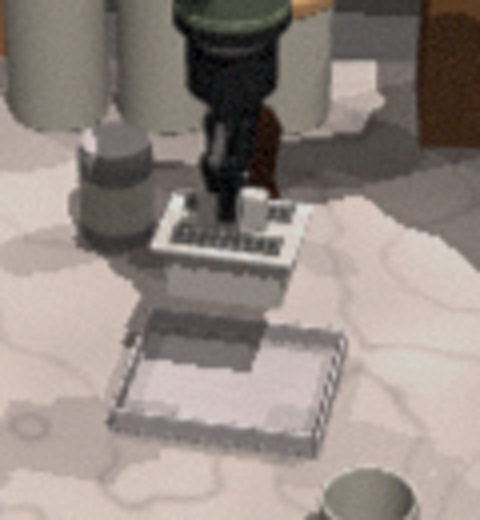

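The cassette hangs level over the tray, whose centre is at about (228,385), and everything is clear. I'll lower it.

>>> send_rows(plan="0 -0.002 0.012 0 0 0 0.005;0 -0.003 0.026 0 0 0 0.005;0 -0.003 0.042 0 0 0 0.005;0 -0.003 0.058 0 0 0 0.005;0 -0.003 0.074 0 0 0 0.005;0 -0.003 0.088 0 0 0 0.005;0 -0.003 0.1 0 0 0 0.005;0 -0.003 0.108 0 0 0 0.005;0 -0.003 0.112 0 0 0 0.005;0 -0.003 0.114 0 0 0 0.005")

```text
clock: 18.02
position: [0.5198, -0.2448, 0.0816]
tool_rot: [3.141, -0.0, 2.954]
force: [-0.7, 0.2, -4.7]
grip_width: 0.0129
finger_force: 49.2
```

>>> send_rows(plan="0 0 0.001 0 0 0 0.005;0 0 0.002 0 0 0 0.005;0 0 0.003 0 0 0 0.005;0 0 0.004 0 0 0 0.005;0 0 0.005 0 0 0 0.005;0 0 0.006 0 0 0 0.005;0 0 0.0065 0 0 0 0.005;0 0 0.0065 0 0 0 0.005")

```text
clock: 18.68
position: [0.5197, -0.2451, 0.0754]
tool_rot: [3.142, -0.0, 2.954]
force: [-0.5, 0.4, -4.2]
grip_width: 0.0134
finger_force: 49.2
```

>>> send_rows(plan="0 0 0.0007 0 0 0 0.005;0 0 0.0014 0 0 0 0.005;0 0 0.002 0 0 0 0.005;0 0 0.0027 0 0 0 0.005;0 0 0.0033 0 0 0 0.005;0 0 0.0033 0 0 0 0.005")

```text
clock: 19.18
position: [0.5197, -0.2451, 0.072]
tool_rot: [3.142, -0.0, 2.954]
force: [0.8, -0.1, -4.7]
grip_width: 0.0133
finger_force: 49.2
```

>>> send_rows(plan="0 0 0.0005 0 0 0 0.005;0 0 0.001 0 0 0 0.005;0 0 0.0015 0 0 0 0.005;0 0 0.0015 0 0 0 0.005")

```text
clock: 19.52
position: [0.5197, -0.2451, 0.0706]
tool_rot: [3.142, -0.0, 2.954]
force: [-0.5, 1.1, -4.1]
grip_width: 0.0132
finger_force: 49.2
```

>>> send_rows(plan="0 0 0.0003 0 0 0 0.005;0 0 0.0006 0 0 0 0.005;0 0 0.0008 0 0 0 0.005;0 0 0.0008 0 0 0 0.005")

```text
clock: 19.85
position: [0.5197, -0.2452, 0.0702]
tool_rot: [-3.141, -0.0, 2.954]
force: [-3.8, 0.2, 4.2]
grip_width: 0.0131
finger_force: 50.7
```

>>> send_rows(plan="0 0 0.0003 0 0 0 0.005;0 0 0.0006 0 0 0 0.005;0 0 0.0008 0 0 0 0.005;0 0 0.0008 0 0 0 0.005")

```text
clock: 20.18
position: [0.5197, -0.2452, 0.0702]
tool_rot: [-3.141, 0.0, 2.954]
force: [-9.9, 2.5, 22.3]
grip_width: 0.0134
finger_force: 53.2
```

Down on the floor. I'll ease off a little, open, then rise.

>>> send_rows(plan="0 0 -0.001 0 0 0 0.005;0 0 -0.001 0 0 0 0.02;0 0 -0.001 0 0 0 0.04;0 0 -0.001 0 0 0 0.06;0 0 -0.001 0 0 0 0.06;0 0 -0.02 0 0 0 0.06;0 0 -0.045 0 0 0 0.06;0 0 -0.08 0 0 0 0.06;0 0 -0.11 0 0 0 0.06;0 0 -0.14 0 0 0 0.06")

```text
clock: 21.02
position: [0.5197, -0.2449, 0.2107]
tool_rot: [3.141, 0.0, 2.954]
force: [-0.3, 0.7, 0.2]
grip_width: 0.0605
finger_force: 0.0
```

>>> send_rows(plan="-0.03 0.03 -0.02 0 0 0 0.06;-0.03 0.03 -0.03 0 0 0 0.06;-0.03 0.03 -0.03 0 0 0 0.06;-0.03 0.03 -0.03 0 0 0 0.06")

```text
clock: 21.35
position: [0.5551, -0.2211, 0.2392]
tool_rot: [-3.141, 0.001, 2.954]
force: [-1.1, 0.2, -0.8]
grip_width: 0.0599
finger_force: 0.0
```

```bash
python3 - <<'E'
from h import *
s=grab("side"); print(observe()["position"],observe()["force"])
cv2.imwrite("pics/n4.png",s["color"][:400,200:500,::-1].repeat(2,0)[:600:1].repeat(2,1))
E
```

```text
[ 0.55433335 -0.22151548  0.23851361] [-1.23459529 -0.63522338  0.32439203]
```

View pics/n4.png

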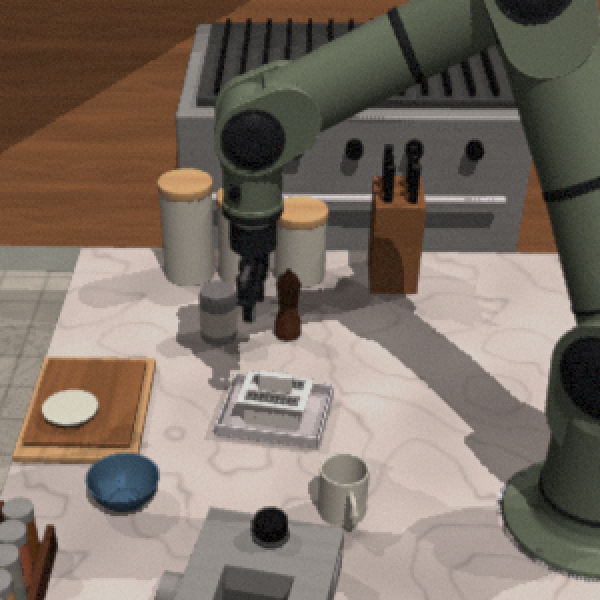

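The picture shows the cassette standing upright in the tray, centred at about (275,405). The gripper is clear at (255,290), and the bystanders are where they were.

```bash
python3 -c "
from workcell import bot; print(bot.job_done())"
```

```text
the job is handed in; nothing more can be done
None
```

The cassette came free after I found the knob's notch; it now stands upright in the draining tray, released and with the bystanders untouched, and the job was handed in at about 21 s (no verdict was returned).

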